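Hold a printer display unit pressed on its pogo-pin test jig

TASK

Pick up the printer's display unit and, without letting go of it again, put it the right way round on the test jig: the two locating pins, hidden once the unit is over them, may be clamped a little either way along their slots, so slide the unit lengthways until it drops over both onto the sprung deck, then press it straight down until the deck is fully home. Finish still gripping the unit and holding it pressed down; leave the other things on the bench where they are.

Things in the scene. Friction and masses are not known exactly. Their poses are not given: they have to be found in the camera images.
- display: Display unit, face up on the 2 mm bench mat: black rigid shell 96 (x) x 60 (y) x 20 (z) mm with plain upright sides; on it a green board, a blue screen (to 27 mm) nearer the -x end and an aluminium knob (19 mm wide, to 35 mm high) at the +x, -y corner. Origin: centre of the flat underside; x along the long side to the knob end, z up. About 0.13 kg. Gripped across its 60 mm width at mid-length.
- hole_a (a point): Mouth centre of the blind hole for the thicker pin A in the unit's underside, unseen from above: 9.5 mm diameter, 16 mm deep, at x +36, y +18, z 0 mm in the unit's frame (knob end, corner beside the knob).
- hole_b (a point): Mouth centre of the blind hole for the thinner pin B in the unit's underside, unseen from above: 7.5 mm diameter, 16 mm deep, at x -36, y -13, z 0 mm in the unit's frame. The unit fits the pins one way round only.
- jig: Test jig, fixed on the mat: dark box 134 (x) x 98 (y) mm, above it a pale sprung deck 116 x 82 mm with a window showing gold probes; sockets on the box's -x side. Origin: centre of its underside; z up. The unit goes on with its x axis along the jig's (knob to +x), y centred, x within 4 mm of centre. Above the origin: deck top 52 mm up, 46 mm fully home; pin tops 58 mm.
- screw_jar: Bystander: small glass jar with an aluminium lid, 38 mm diameter, 52 mm high. Origin: centre of the underside.
- tape_roll: Bystander: brown roll of tape lying flat, 52 mm diameter, 19 mm high. Origin: centre of the underside.
- flush_cutters: Bystander: flush cutters with yellow handles, about 135 x 65 x 14 mm, lying flat, jaws to +x. Origin at its middle on the mat.
- caliper: Bystander: digital caliper lying flat, 215 mm long along x, body 12 mm high, jaws to -y. Origin under the middle of its beam, on the mat.
- slot_a (a point): Middle of slot A in the jig's deck (18 mm long in jig x, 10 mm wide), at pin-top height: x +36, y +18, z 58 mm in the jig's frame. Upright steel pin A, 8 mm diameter, 0.8 mm bevel round its flat top, 6 mm proud of the raised deck, stands in it at y +18, up to 4 mm either way in jig x. It is clamped: do not expect it to move.
- slot_b (a point): Middle of slot B in the deck (18 x 8 mm), at pin-top height: x -36, y -13, z 58 mm in the jig's frame. Pin B, like A but 6 mm diameter, stands in it, shifted in jig x by exactly as much as pin A (both stand on one clamped insert, 72 mm apart in x).
- deck (a joint): How far the jig's sprung deck is pressed down, in m: 0 is up, 0.006 is fully home on its stops. It starts to move at about 5 N and is fully home at about 13 N; it springs up again when released.
There are look-alikes about, which are no part of the job. Several things look just like the jig: the one meant starts nearest to the robot's base.

How it is judged:
By the outcome, as a careful person would: the job done as asked, in the order asked, and still so for the second after the job is handed in, while the arm keeps its last pose, push and grip.
It also fails if it takes over 45 s, if anything falls off the work surface, if the arm or the gripper's body presses on something with over 40 N, if the wrist force passes 120 N, or if a joint passes its speed limit or range.

ROBOT

A 6-joint arm with a two-finger parallel gripper is mounted at the origin on the work surface. World frame = base frame: x ahead of the robot, y to its left, z up, the work surface at z = 0. Lengths are in m, angles in rad, forces in N, time in s.
With the tool pointing down it reaches from about 0.35 to 0.85 m from the base axis. Payload 8.1 kg.
Tool frame: the origin (TCP) lies at the very end of the fingers, on their centre line; the grasp point (between the pads) lies 19 mm behind it; z points along the fingers, y is the direction in which the jaws open and shut (so a half turn about z gives the same grasp; the last joint's range is limited). The gripper opens to 93 mm and grips with 3 to 60 N. Pads are 15 mm wide; open, the fingers measure 128 mm over their backs; the gripper's body (75 mm by 188 mm) begins 65 mm behind the grasp point.
Start: joints at [1.219, 0.13, 1.488, -0, 1.523, -0.085], TCP at [0.158, 0.579, 0.219] pointing down, gripper open.
Joint ranges: [-2.96, 2.96], [-0.89, 2.26], [0.02, 2.5], [-1.34, 4.48], [0, 2.73], [-2.66, 2.66]. Speed limits (rad/s): [2.39, 2.39, 2.79, 3.14, 3.14, 3.14].

INTERFACE

Orientations are given as a rotation vector (axis times angle).
In Python, from plant import robot, vision gives the robot as it stands.
- The arm moves only by the shell command python3 -m creep 'ROWS' [FORCE]. ROWS is JSON, a list of rows, each a list of 7 numbers: the shift along the world's x, y, z in m, then the turn, a rotation vector about the world's x, y, z in degrees, then the closure, from 0 (fully open) to 1 (shut). A call has 1 to 10 rows; each row shifts and turns the commanded pose from where the row before left it; what a row does not reach is not made up. A row lasts 1/12 s, in which the tool goes at most 41.7 mm and 7.16 degrees, less where a joint would pass 70% of its speed; a pose out of reach is approached as far as the arm can. A call is refused whole if a number of a shift passes 0.0417 or a number of a turn 7.16, either way. A call with a gripper value outside its range is refused whole. The fingers move at their own pace and stop on an object; FORCE is the grip in N (left out, the last holds). Time passes only in rows, so rows that do not move let the fingers close. It gives the time, the measured TCP pose, the force and the opening at its end, in the units of the state.
- robot.read_state(): the state, without advancing time (a new reading comes with each control period).
- vision.read_camera(name): name is "scene" or "top" or "wrist"; returns (picture, depth): 480x640x3 uint8, red, green, blue; 480x640 float32, m along the optical axis (not along the pixel's ray), 0 where there is no reading.
- vision.get_calibration(name): a dict with "fx", "fy", "cx", "cy" (pixels), "dist_coeffs" ([k1, k2, p1, p2, k3] as OpenCV has them; the pictures are not rectified), "R" (3x3) and "t" (3): a world point X has camera coordinates R X + t; the wrist camera has in their place "T_tool_cam" (4x4, takes a point from camera to tool coordinates, whose origin is the TCP and whose axes are the flange's). Camera axes: x right, y down, z forward; pixel columns grow to the right and rows downward; lengths in m; the calibration is good to about 2 mm. A picture is of the moment at which its call begins: read the wrist's pose just before it. get_calibration takes no time and is no camera call.
- robot.close_job(): hands the job in, once; it reports no verdict.
The state is a dict: "t": time; "q": joint angles; "dq": joint speeds; "joint_torque": joint torques, N m; "tool_pos": TCP position; "orientation": TCP orientation; "force": force on the tool from outside, world axes, zero at the start; "wrist_torque": the same for the moment, N m; "opening": finger opening in m.
Only numpy, scipy, OpenCV 4.12 (cv2) and the standard library are available. Lean on these libraries where they do the work, as an engineer would, in place of code of your own. Each camera call takes 0.05 s, during which the arm holds its last target. There are 200 camera calls.

## Working session

There is one attempt and no reset: what is moved stays moved. The work goes in short steps, Python scripts to look and compute and a shell command to move; the robot and the scene stay as the last step left them, time stands still between calls to the robot, and variables do not carry over. Pictures are saved under pics/ and viewed, on a budget of 10 in all, crops included, one or two more only if the job needs it, and the job is handed in when it is done.

```bash
ls; mkdir -p pics
cat > h.py <<'E'
import numpy as np, cv2
from plant import robot, vision
from scipy.spatial.transform import Rotation as R
def grab(name):
    s=robot.read_state(); im,d=vision.read_camera(name); c=vision.get_calibration(name)
    if name=="wrist":
        T=np.eye(4); T[:3,:3]=R.from_rotvec(s["orientation"]).as_matrix(); T[:3,3]=s["tool_pos"]
        T=T@np.array(c["T_tool_cam"]); Rc=T[:3,:3].T; t=-Rc@T[:3,3]
    else: Rc=np.array(c["R"]); t=np.array(c["t"])
    K=np.array([[c["fx"],0,c["cx"]],[0,c["fy"],c["cy"]],[0,0,1]]); D=np.array(c["dist_coeffs"])
    np.savez("%s.npz"%name,im=im,d=d,R=Rc,t=t,K=K,D=D)
    return im
class V:
    def __init__(s,name):
        z=np.load("%s.npz"%name); s.im,s.d,s.R,s.t,s.K,s.D=[z[k] for k in("im","d","R","t","K","D")]
        s.cam=-s.R.T@s.t
    def cloud(s):
        v,u=np.mgrid[0:480,0:640]; p=np.stack([u,v],-1).reshape(-1,1,2).astype(np.float64)
        n=cv2.undistortPoints(p,s.K,s.D)[:,0]; z=s.d.reshape(-1,1)
        X=np.hstack([n*z,z]); return ((X-s.t)@s.R).reshape(480,640,3)
    def atz(s,px,h):
        n=cv2.undistortPoints(np.array(px,float).reshape(-1,1,2),s.K,s.D)[:,0]
        r=np.hstack([n,np.ones((len(n),1))])@s.R
        return s.cam+r*((h-s.cam[2])/r[:,2:])
    def proj(s,P):
        return cv2.projectPoints(np.array(P,float).reshape(-1,1,3),cv2.Rodrigues(s.R)[0],s.t,s.K,s.D)[0][:,0]
def save(im,n): cv2.imwrite("pics/"+n+".png",im[...,::-1])
E
python3 - <<'E'
from h import *
save(grab("top"),"top1"); save(grab("scene"),"scene1")
s=robot.read_state(); print(s["t"],s["tool_pos"],s["orientation"],s["force"])
v=V("top"); print(v.cam, v.R)
E
```

```text
pics
0.1 [0.15797588 0.57831    0.21769237] [-4.17746327e-01 -3.11331917e+00  2.50669002e-03] [-0.54235615 -0.33071773  0.53231631]
[ 0.34397896 -0.12507675  1.2088456 ] [[-0.06219313 -0.99805286 -0.00474438]
 [-0.97457048  0.06175379 -0.21540391]
 [ 0.21527748 -0.00877291 -0.97651351]]
```

View pics/top1.png

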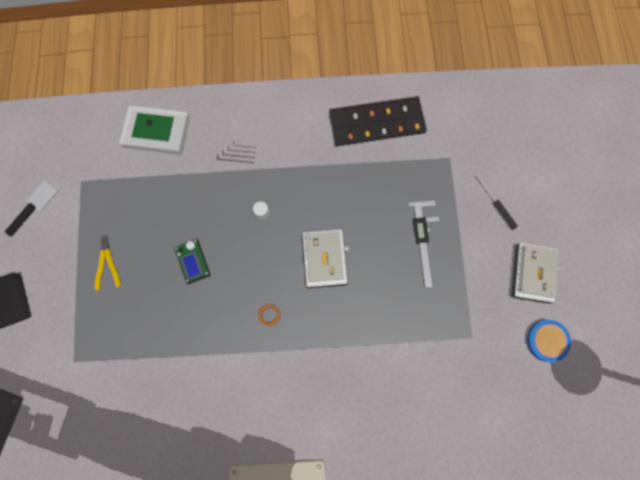

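The top view shows the display at (192,261), with the knob at (190,245). The possible mix-up for it is the white-framed green board at (155,128). There are two jig candidates: (325,258) on the mat and (537,272) off it. Next I'll get their positions and check close crops.

Run:
```python
from h import *
v=V("top"); C=v.cloud()
print("base px",v.proj([[0,0,0]]))
for n,p in dict(disp=(192,261),knob=(190,245),jig=(325,258),jig2=(537,272),tray=(155,128),jar=(260,209),tape=(258,315)).items():
    print(n,C[p[1],p[0]].round(3))
a=cv2.resize(v.im[215:305,150:390],(800,300),interpolation=cv2.INTER_CUBIC)
b=cv2.resize(np.load("scene.npz")["im"],(400,300)); c=cv2.resize(v.im[225:315,490:610],(400,300))
save(np.vstack([a,np.hstack([b,c])]),"crop1")
```

```text
base px [[278.63129473 512.08732977]]
disp [0.585 0.18  0.026]
knob [0.623 0.183 0.033]
jig [ 0.57  -0.141  0.037]
jig2 [ 0.504 -0.649  0.031]
tray [0.936 0.273 0.037]
jar [0.697 0.008 0.052]
tape [0.447 0.028 0.003]
```

View pics/crop1.png

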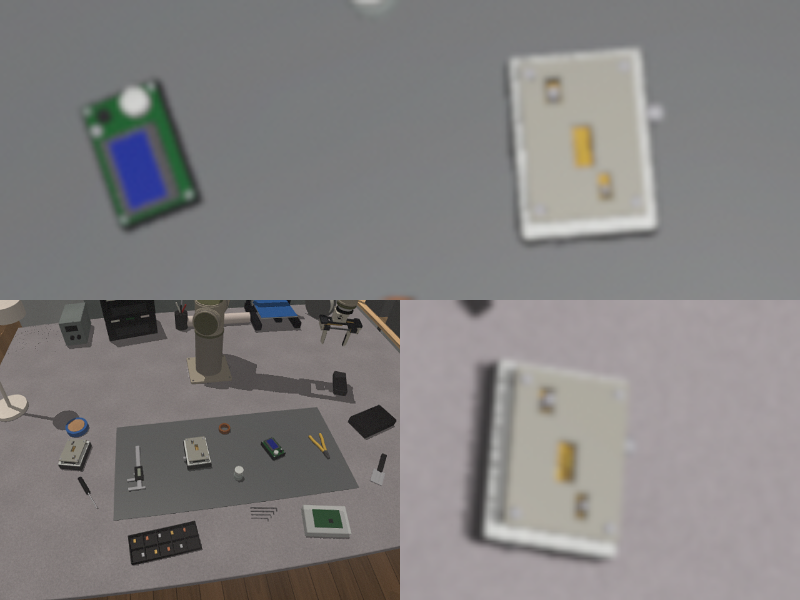

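The jig is (325,258), 0.59 m from the base; the other is at 0.82 m and off the mat. The crop shows the true display: black shell, blue screen and knob. The tray board has no knob. Jig slot A is at the far-left and slot B near-right, so jig x is about world +x, with yaw about 2°. The display's yaw is about 18°. I'll move above the display.

```bash
python3 -m creep '[[0.029,-0.028,0.005,0,0,4,0],[0.029,-0.028,0.005,0,0,4,0],[0.029,-0.028,0.005,0,0,4,0],[0.029,-0.028,0.005,0,0,4,0],[0.029,-0.028,0.005,0,0,4,0],[0.029,-0.028,0.005,0,0,4,0],[0.029,-0.028,0,0,0,4,0],[0.029,-0.028,0,0,0,5,0],[0.029,-0.028,0,0,0,0,0],[0.029,-0.028,0,0,0,0,0]]'; python3 -m creep '[[0.029,-0.028,0,0,0,0,0],[0.029,-0.028,0,0,0,0,0],[0.029,-0.028,0,0,0,0,0],[0.020,-0.028,0,0,0,0,0],[0,0,0,0,0,0,0],[0,0,0,0,0,0,0]]'
python3 - <<'E'
from h import *
save(grab("wrist"),"w1"); print(np.round(vision.get_calibration("wrist")["T_tool_cam"],3))
s=robot.read_state(); print(s["t"],s["tool_pos"],s["orientation"],s["q"],s["force"])
E
```

```text
t: 0.93
tool_pos: [0.449, 0.2971, 0.2484]
orientation: [0.485, -3.104, 0.0]
force: [0.4, 0.0, 0.2]
opening: 0.0932
t: 1.43
tool_pos: [0.5557, 0.185, 0.2477]
orientation: [0.478, -3.103, 0.0]
force: [-0.5, 0.3, -0.2]
opening: 0.0931
[[ 0.001 -0.959 -0.284  0.078]
 [ 1.     0.001  0.001 -0.001]
 [-0.    -0.284  0.959 -0.165]
 [ 0.     0.     0.     1.   ]]
1.4833 [0.55497673 0.18630271 0.24792507] [ 4.80784178e-01 -3.10309329e+00 -4.61542061e-04] [ 2.36034545e-01  8.18815761e-02  1.48707489e+00  4.14219753e-04
  1.57408158e+00 -1.64219041e+00] [-0.51593548 -0.47055821 -0.15900429]
```

View pics/w1.png

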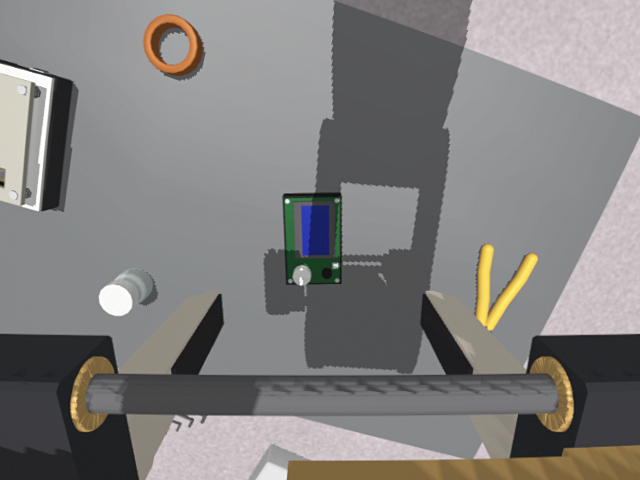

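The wrist view shows the display at pixels (284–341, 194–284), with the knob at (302,275). The alignment is already close. I'll fit it with depth.

```bash
cat >> h.py <<'E'
def rect(P):
    (c,s,a)=cv2.minAreaRect((P*1000).astype(np.float32)); return np.round(c,1),np.round(s,1),round(a,2)
E
python3 - <<'E'
from h import *
v=V("wrist"); C=v.cloud(); 
sub=C[175:300,265:360]; print("mat z",np.median(C[150:180,250:300,2]))
m=(sub[...,2]>0.014)&(sub[...,2]<0.05)
n,l,st,_=cv2.connectedComponentsWithStats(m.astype(np.uint8)); k=1+np.argmax(st[1:,4]); m=l==k
print(rect(sub[m][:,:2]), np.percentile(sub[m][:,2],[5,50,99]))
kn=m&(sub[...,2]>0.031); print("knob",np.median(sub[kn],0),kn.sum())
p=v.atz([(284,194),(341,194),(341.5,283.5),(285,284)],0.022)[:,:2]; print(p.round(4), p.mean(0), [np.linalg.norm(p[i]-p[i-1]).round(4) for i in range(4)])
e=(p[3]-p[0]+p[2]-p[1]); print("yaw",np.degrees(np.arctan2(e[1],e[0])))
s=robot.read_state(); T=R.from_rotvec(s["orientation"]).as_matrix(); print("tool y ang",np.degrees(np.arctan2(T[1,1],T[0,1])),"z",T[:,2],s["tool_pos"])
E
```

```text
mat z 0.0012711120869761984
(array([587.6, 183.7]), array([96.5, 59.6]), 18.2) [0.02114693 0.02647288 0.03700395]
knob [0.62252387 0.18308106 0.03632532] 260
[[0.5489 0.1427]
 [0.5316 0.1975]
 [0.6232 0.2285]
 [0.6422 0.1705]] [0.58648465 0.18480102] [np.float64(0.0973), np.float64(0.0575), np.float64(0.0967), np.float64(0.0609)]
yaw 17.65795343498359
tool y ang 107.61440276338075 z [-1.50218344e-03  6.47281767e-05 -9.99998870e-01] [0.55497673 0.18630271 0.24792507]
```

```bash
python3 -m creep '[[0.016,-0.001,-0.02,0,0,0.4,0],[0.016,-0.001,-0.03,0,0,0,0],[0,0,-0.04,0,0,0,0],[0,0,-0.04,0,0,0,0],[0,0,-0.04,0,0,0,0],[0,0,-0.03,0,0,0,0],[0,0,-0.02,0,0,0,0],[0,0,-0.012,0,0,0,0],[0,0,0,0,0,0,0],[0,0,0,0,0,0,0]]' 40
```

```text
t: 2.32
tool_pos: [0.5868, 0.1858, 0.017]
orientation: [0.496, -3.102, -0.0]
force: [0.1, 0.0, -0.0]
opening: 0.0928
```

```bash
python3 -m creep '[[0,-0.0015,-0.006,0,0,0,0],[0,0,-0.0055,0,0,0,0],[0,0,0,0,0,0,0],[0,0,0,0,0,0,0.5],[0,0,0,0,0,0,1],[0,0,0,0,0,0,1],[0,0,0,0,0,0,1],[0,0,0,0,0,0,1],[0,0,0,0,0,0,1],[0,0,0,0,0,0,1]]' 45
```

```text
t: 3.15
tool_pos: [0.5873, 0.1834, 0.0053]
orientation: [-0.495, 3.102, 0.0]
force: [-0.9, 0.1, 1.9]
opening: 0.0597
```

Gripped at 59.7 mm, as expected. I'll lift and go to where the wrist camera sees the jig.

```bash
python3 -m creep '[[0,0,0.02,0,0,0,1],[0,0,0.035,0,0,0,1],[0,0,0.035,0,0,0,1],[0,0,0.035,0,0,0,1],[0.005,-0.025,0.03,0,0,-2,1],[0.005,-0.03,0.025,0,0,-2,1],[0.005,-0.035,0.02,0,0,-2,1],[0.005,-0.035,0.01,0,0,-2,1],[0.01,-0.035,0,0,0,-2,1],[0.01,-0.035,0,0,0,-2,1]]'; python3 -m creep '[[0.01,-0.035,0,0,0,-2,1],[0.01,-0.035,0,0,0,-2,1],[0.005,-0.035,0,0,0,0,1],[0,-0.02,0,0,0,0,1],[0,-0.01,0,0,0,0,1],[0,0,0,0,0,0,1],[0,0,0,0,0,0,1]]'
python3 - <<'E'
from h import *
save(grab("wrist"),"w2")
s=robot.read_state(); print(s["t"],s["tool_pos"],s["orientation"],s["q"],s["force"],s["opening"])
E
```

```text
t: 3.98
tool_pos: [0.6278, -0.0134, 0.2166]
orientation: [-0.165, 3.135, -0.001]
force: [-0.1, 0.2, -2.4]
opening: 0.06
t: 4.57
tool_pos: [0.6519, -0.1461, 0.2147]
orientation: [0.057, -3.14, -0.001]
force: [0.0, 0.4, -0.5]
opening: 0.06
4.6167 [ 0.6520767  -0.14529829  0.21493129] [ 5.89757926e-02 -3.14068103e+00 -1.37896617e-03] [-2.96366534e-01  3.16209670e-01  1.28157705e+00  7.24137739e-04
  1.54441811e+00 -1.90473382e+00] [-0.21871747  0.38901124 -1.33200498] 0.0597630450486266
```

View pics/w2.png

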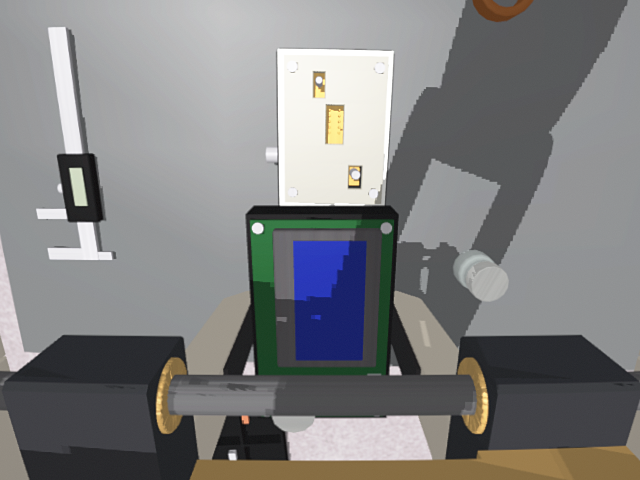

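The picture shows the unit held, screen end towards the base. Pin B is at (320,80) in its slot and pin A at (355,174), so both pins can be measured. I'll zoom in.

Run:
```python
from h import *
v=V("wrist"); a=cv2.resize(v.im[40:200,265:405],(525,600),interpolation=cv2.INTER_CUBIC)
b=cv2.resize(v.im[195:250,240:405],(275,92)); 
b2=cv2.resize(v.im[200:240,240:275],(275,314),interpolation=cv2.INTER_NEAREST); o=np.zeros((600,275,3),np.uint8); o[:92]=b; o[100:414]=b2
save(np.hstack([a,o]),"w2z")
C=v.cloud()
for p in[(320,80),(355,174),(300,120),(370,120),(320,180),(255,215),(320,211),(320,92)]: print(p,C[p[1],p[0]].round(4))
```

```text
(320, 80) [ 0.5344 -0.1517  0.059 ]
(355, 174) [ 0.605  -0.1206  0.0596]
(300, 120) [ 0.5643 -0.1668  0.0527]
(370, 120) [ 0.5622 -0.1106  0.0538]
(320, 180) [ 0.6118 -0.149   0.0524]
(255, 215) [ 0.6056 -0.1742  0.231 ]
(320, 211) [ 0.6041 -0.1488  0.2261]
(320, 92) [ 0.5411 -0.1515  0.0377]
```

View pics/w2z.png

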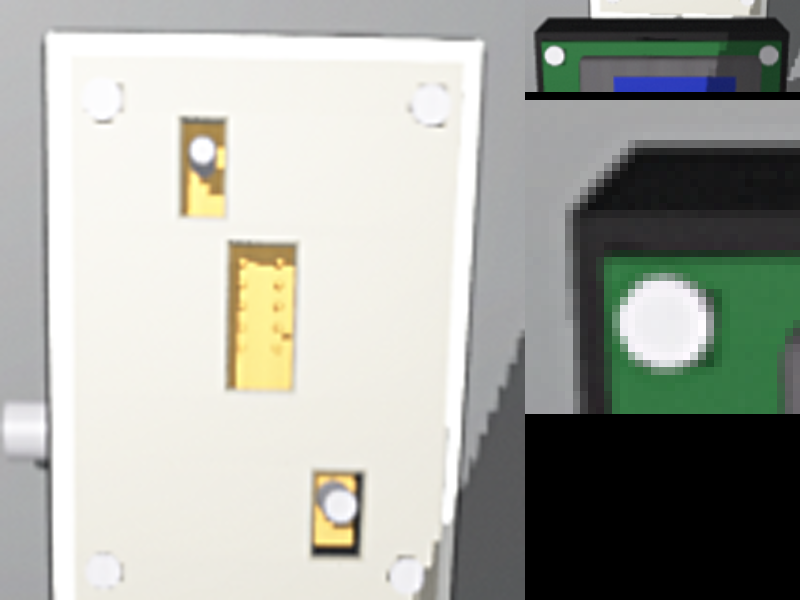

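Run:
```python
from h import *
v=V("wrist"); f=lambda x,y:(265+x/3.75-.4,40+y/3.75-.4)
pb,pa=v.atz([f(202,150),f(341,505)],.060)[:,:2]
sb,sa=v.atz([f(203,167),f(337,514)],.054)[:,:2]
def rep(n,a,b,off):
    e=a-b; y=np.degrees(np.arctan2(e[1],e[0])-np.arctan2(31,72)); Y=np.radians(y)
    m=(a+b)/2; r=np.array([[np.cos(Y),-np.sin(Y)],[np.sin(Y),np.cos(Y)]])
    print(n,a.round(4),b.round(4),"len",np.linalg.norm(e).round(4),"exp .0784 yaw",y.round(2),"origin",(m-r@np.array([0,.0025])).round(4))
rep("pins",pa,pb,0); rep("slots",sa,sb,0)
w=v.atz([f(103,101),f(431,104),f(104,570),f(406,574)],.055)[:,:2]; print("screws",w.round(4),w.mean(0).round(4))
s=robot.read_state(); tp=s["tool_pos"]; T=R.from_rotvec(s["orientation"]).as_matrix()
print("tcp",tp,"tool yaw",np.degrees(np.arctan2(T[1,1],T[0,1]))-90)
for h in(.0167,):
    c=v.atz([(246.7,214.2),(397.8,214.8)],tp[2]+h)[:,:2]; e=c[1]-c[0]
    print("front",c.round(4),"w",np.linalg.norm(e),"yaw",np.degrees(np.arctan2(e[1],e[0]))-90)
    n=np.array([e[1],-e[0]])/np.linalg.norm(e); print("unit centre",c.mean(0)+n*.048)
```

```text
pins [ 0.6052 -0.1202] [ 0.5342 -0.1529] len 0.0781 exp .0784 yaw 1.46 origin [ 0.5698 -0.1391]
slots [ 0.6077 -0.1204] [ 0.5368 -0.1527] len 0.0779 exp .0784 yaw 1.14 origin [ 0.5723 -0.139 ]
screws [[ 0.5248 -0.1737]
 [ 0.5228 -0.106 ]
 [ 0.622  -0.1717]
 [ 0.6203 -0.1043]] [ 0.5725 -0.1389]
tcp [ 0.6520767  -0.14529829  0.21493129] tool yaw 2.1515418598348504
front [[ 0.6053 -0.1773]
 [ 0.6034 -0.1185]] w 0.058799004981637856 yaw 1.882291873183675
unit centre [ 0.65229103 -0.14632277]
```

Jig origin is about (0.572,-0.139) with yaw 1.2°. The pins are shifted about -2.6 mm, so the unit target is (0.570,-0.139). Both the pin and slot spacings match the spec. Now I'll move to hover.

```bash
python3 -m creep '[[-0.02,0.002,-0.02,0,0,-0.9,1],[-0.03,0.003,-0.025,0,0,0,1],[-0.02,0.0018,-0.03,0,0,0,1],[-0.0124,0,-0.03,0,0,0,1],[0,0,-0.02,0,0,0,1],[0,0,-0.015,0,0,0,1],[0,0,0,0,0,0,1],[0,0,0,0,0,0,1],[0,0,0,0,0,0,1],[0,0,0,0,0,0,1]]' 50
python3 - <<'E'
from h import *
s=robot.read_state(); T=R.from_rotvec(s["orientation"]).as_matrix()
print(s["tool_pos"],np.degrees(np.arctan2(T[1,1],T[0,1]))-90,T[:,2],s["force"],s["wrist_torque"])
E
```

```text
t: 5.45
tool_pos: [0.5713, -0.1397, 0.0772]
orientation: [-0.035, 3.138, -0.002]
force: [0.5, 0.5, -1.6]
opening: 0.0598
[ 0.57131455 -0.13971044  0.0772192 ] 1.267089806276033 [ 2.99949057e-03 -9.27783153e-04 -9.99995071e-01] [ 0.50451264  0.5072046  -1.57818732] [-0.01036132 -0.00376746 -0.02167081]
```

```bash
python3 -m creep '[[-0.0015,0.001,-0.003,0,0,0,1],[0,0,-0.004,0,0,0,1],[0,0,-0.003,0,0,0,1],[0,0,-0.002,0,0,0,1],[0,0,-0.0015,0,0,0,1],[0,0,-0.001,0,0,0,1],[0,0,-0.001,0,0,0,1],[0,0,0,0,0,0,1],[0,0,0,0,0,0,1]]'
python3 -c "
from plant import robot;s=robot.read_state();print(s['tool_pos'],s['force'],s['wrist_torque'])"
```

```text
t: 6.2
tool_pos: [0.5683, -0.139, 0.0596]
orientation: [0.033, -3.141, -0.0]
force: [1.1, 0.4, -2.0]
opening: 0.0595
[ 0.56825717 -0.13896413  0.05957876] [ 1.09309072  0.43537053 -2.03512815] [ 0.0235239  -0.06056704  0.03490047]
```

TCP is at 0.0596, so the underside is about 3.7 mm below the pin tops with no upward force: it looks dropped over both pins. I'll continue onto the deck.

```bash
for i in 1 ; do python3 -m creep '[[0,0,-0.001,0,0,0,1],[0,0,-0.001,0,0,0,1],[0,0,0,0,0,0,1],[0,0,0,0,0,0,1]]'; done; python3 -m creep '[[0,0,-0.001,0,0,0,1],[0,0,-0.001,0,0,0,1],[0,0,0,0,0,0,1],[0,0,0,0,0,0,1]]' 60;  python3 -c "
from plant import robot;s=robot.read_state();print(s['tool_pos'],s['force'],s['wrist_torque'])"
```

```text
t: 6.53
tool_pos: [0.5683, -0.1389, 0.0576]
orientation: [-0.033, 3.141, -0.0]
force: [0.5, 0.1, -2.0]
opening: 0.0596
t: 6.87
tool_pos: [0.5684, -0.1389, 0.0562]
orientation: [-0.033, 3.141, -0.0]
force: [-2.4, 0.5, 5.2]
opening: 0.0595
[ 0.56839283 -0.13893858  0.05618264] [-2.38649775  0.47278993  5.24365086] [ 0.24531765  0.4224164  -0.03510713]
```

Deck contact came at the expected height (TCP about 0.057) with about 6.5 N. Pressing on.

```bash
python3 -m creep '[[0,0,-0.001,0,0,0,1],[0,0,-0.001,0,0,0,1],[0,0,0,0,0,0,1],[0,0,0,0,0,0,1]]'; python3 -m creep '[[0,0,-0.001,0,0,0,1],[0,0,-0.001,0,0,0,1],[0,0,0,0,0,0,1],[0,0,0,0,0,0,1]]';python3 -c "
from plant import robot;s=robot.read_state();print(s['tool_pos'],s['force'],s['wrist_torque'])"
```

```text
t: 7.2
tool_pos: [0.5685, -0.139, 0.0545]
orientation: [-0.033, 3.141, -0.0]
force: [-4.0, 1.8, 7.2]
opening: 0.0594
t: 7.53
tool_pos: [0.5686, -0.139, 0.0528]
orientation: [-0.033, 3.141, -0.0]
force: [-4.6, 0.9, 9.8]
opening: 0.0591
[ 0.56862622 -0.1390021   0.05284928] [-4.63035409  0.86246139  9.77428784] [0.37682613 0.81988009 0.02939434]
```

A side force of -4.6 N in x is building up. I'll relieve it slightly in -x while continuing down.

```bash
python3 -m creep '[[-0.0004,0,-0.0005,0,0,0,1],[0,0,-0.0005,0,0,0,1],[0,0,0,0,0,0,1],[0,0,0,0,0,0,1]]'; python3 -m creep '[[0,0,-0.0005,0,0,0,1],[0,0,-0.0005,0,0,0,1],[0,0,0,0,0,0,1],[0,0,0,0,0,0,1]]'
```

```text
t: 7.87
tool_pos: [0.5686, -0.139, 0.0522]
orientation: [-0.033, 3.14, -0.001]
force: [-3.4, 1.8, 10.6]
opening: 0.0599
t: 8.2
tool_pos: [0.5686, -0.139, 0.0513]
orientation: [-0.033, 3.14, -0.001]
force: [-5.2, 2.2, 12.0]
opening: 0.0593
```

```bash
python3 -m creep '[[-0.0004,0,-0.0005,0,0,0,1],[0,0,-0.0005,0,0,0,1],[0,0,0,0,0,0,1],[0,0,0,0,0,0,1]]'; python3 -m creep '[[0,0,-0.0005,0,0,0,1],[0,0,-0.0005,0,0,0,1],[0,0,0,0,0,0,1],[0,0,0,0,0,0,1]]'
python3 - <<'E'
from h import *
v=grab("wrist"); save(v,"w3"); C=V("wrist").cloud()
s=robot.read_state(); print(s["tool_pos"],s["force"],s["wrist_torque"])
E
```

```text
t: 8.53
tool_pos: [0.5686, -0.139, 0.0512]
orientation: [-0.033, 3.139, -0.001]
force: [-6.2, 2.1, 18.0]
opening: 0.0595
t: 8.87
tool_pos: [0.5687, -0.1391, 0.0512]
orientation: [-0.033, 3.139, -0.001]
force: [-10.2, 4.2, 25.0]
opening: 0.0591
[ 0.56867358 -0.13902964  0.05119101] [-10.79622887   3.56346499  25.00173271] [ 0.89022757  1.91334492 -0.01076207]
```

View pics/w3.png

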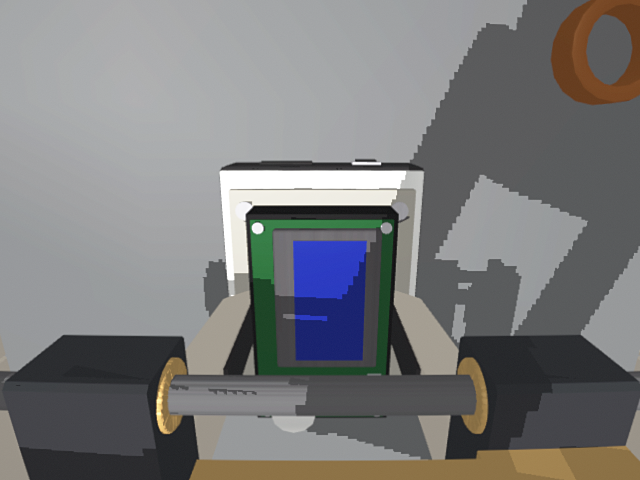

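The force climbs from 12 to 25 N with z stuck at 0.0512, the predicted fully-home height. The picture shows the unit centred on the deck, screen end towards the base, and unmoved in the grip (front edge still at row 207). I'll ease the overpress a little and check the deck height by depth.

```bash
python3 -m creep '[[-0.0003,0,0.0003,0,0,0,1],[0,0,0,0,0,0,1],[0,0,0,0,0,0,1],[0,0,0,0,0,0,1]]'
python3 - <<'E'
from h import *
grab("wrist"); v=V("wrist"); C=v.cloud()
d=C[192:203,270:380,2]; print("deck z front strip",np.median(d),np.percentile(d,[10,90]), "rim",np.median(C[172:184,250:400,2]))
v0=C[215:225,330:360]; print("shell front",np.median(C[209:213,300:360].reshape(-1,3),0))
s=robot.read_state(); print(s["t"],s["tool_pos"],s["force"],s["opening"])
E
```

```text
t: 9.25
tool_pos: [0.5687, -0.139, 0.0512]
orientation: [-0.034, 3.138, -0.001]
force: [-7.1, 3.7, 21.7]
opening: 0.0595
deck z front strip 0.04738858781154714 [0.04655801 0.04814946] rim 0.03534710559241138
shell front [ 0.52078005 -0.1373023   0.0610671 ]
9.3 [ 0.56866508 -0.1390346   0.05123264] [-7.18359879  3.30650197 21.7395001 ] 0.059452571478935304
```

The deck reads 0.0474 m against 0.053 when raised, so it is fully home. Handing in.

```bash
python3 -c "
from plant import robot; robot.close_job()"
```

```text
the job is handed in; nothing more can be done
```

The display unit is on the jig nearest the base, knob end towards jig +x. It is still gripped and was pressed down at hand-in, about 9.3 s into the 45 s.

- **Finding the pins:** I gripped the unit mid-length, and a wrist picture showed both pins shifted about -2.6 mm along the jig. I lined up to that, and the unit dropped over both pins on the first descent without any search.
- **Deck fully home:** The deck surface read 47.4 mm by depth, against about 53 mm raised and 48 mm expected when home. The tool stopped at 51.2 mm (expected about 51.3), where the force climbed from 12 to 25 N with no further movement.
- **Hold at hand-in:** I eased off slightly and left about 22 N pressing down, with the fingers at 59.5 mm. The unit had not slipped in the grip.
- **Side force:** A side force of about 7 N in -x remained. Small shifts in -x only partly relieved it, so the push was not perfectly straight.
- **Position disagreement:** The final x was about 1 mm from my camera estimate, which is within the calibration error.
- **Not checked:** I did not take a final picture of the other things on the bench. There was no sign of contact with them on the way.

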